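# Hold the stall cash box unlocked with its sticky key

### The job

Take the black-headed key out of its wooden block and put it fully into the upright lock in the lid of the grey cash box; two discs inside the lock are stuck askew, so feel your way and rock the key gently left and right past them rather than forcing it. Once the key is fully home turn it a quarter turn clockwise (seen from above), and finish while still gripping the key and holding it turned against the lock's return spring, because the lock springs back if let go. Leave the biscuit basket, the cup and the napkin carton where they are.

Things in the scene. Friction and masses are not known exactly. Their poses are not given: they have to be found in the camera images.
- key: Key, about 40 g, standing blade down in the block. Origin at the centre of the blade's tip; z runs up along the blade to the head, x along the blade's width, y through its thickness. Steel blade 16 (x) x 5 (y) x 38 (z) mm, square-ended; on it a black plastic head 30 (x) x 10 (y) x 50 (z) mm, from z = 38 to z = 88 mm, to be gripped across its 10 mm thickness (fingers closing along y).
- key_shoulder (a point): Underside of the key's head, on the key's axis, 38 mm above the tip (key axes). It rests on the block's top at the start and comes down on the lock's face when the key is fully in.
- block: Fixed wooden key block 70 (x) x 60 (y) x 46 (z) mm, origin at the centre of its underside. An upright slot 20 (x) x 8 (y) mm, 42 mm deep, in the centre of its top holds the key; the key is drawn straight up.
- cashbox: Fixed grey steel cash box 160 (x) x 200 (y) x 70 (z) mm, origin at the centre of its underside. Its lock stands upright in the lid at x = -25 mm, y = 0: a round steel collar 49 mm across and 6 mm high round a square brass plug. A carrying bar (90 mm along y, top 20 mm above the lid) stands on the lid at x = +45 mm, 70 mm from the lock's axis.
- keyway (a point): Centre of the keyway's mouth, in the plug's top face, 76 mm above the work surface. z up, x along the slot, y across it; turns with the plug (at rest its axes are the cash box's). The mouth is 19 (x) x 11 (y) mm: the key can rock about 0.3 rad either way in it. The blade goes in straight 10 mm, rocked anticlockwise past the upper disc, clockwise past the lower, then straight to 38 mm.
- upper_disc (a point): Point on the lock's axis 10 mm below the mouth, at the top of the upper disc (4 mm thick, slot 19 x 6.8 mm; axes those of the keyway, not the disc's). The disc is stuck turned 0.31 to 0.40 rad anticlockwise seen from above. A straight key stops on it; turned to within about 0.12 rad of the disc's angle it drops through, and then turns the disc with it, stiffly (0.04 N m).
- lower_disc (a point): Point on the lock's axis 18 mm below the mouth, at the top of the lower disc: like the upper one, but stuck turned 0.31 to 0.40 rad clockwise seen from above.
- drive_slot (a point): Point on the lock's axis 26 mm below the mouth, at the top of the driving slot, 19 x 7 mm, 14 mm deep, in line with the mouth. The key must be straight again (within about 0.12 rad) to drop into it; it is fully home when its shoulder meets the lock's face, tip 38 mm down.
- plug (a joint): Turn of the lock's plug: 0 at rest, growing clockwise seen from above past the quarter turn (1.57 rad) to a hard stop at 1.75 rad. A return spring pulls it back to 0 (0.045 N m at rest, 0.09 N m at a quarter turn). With the key home, the key has about 0.13 rad of play before it drives the plug.
- basket: Bystander: grey plastic basket of biscuits 150 x 220 x 92 mm, origin at the centre of its underside. Loose.
- cup: Bystander: black plastic cup with a grey rim and a white stirrer, 71 mm across, 76 mm high (stirrer to 110 mm), origin at the centre of its underside. Loose.
- napkins: Bystander: cardboard napkin carton 100 x 130 x 66 mm, origin at the centre of its underside. Loose.

How it is judged:
By the outcome, as a careful person would: the job done as asked, in the order asked, and still so for the second after the job is handed in, while the arm keeps its last pose, push and grip.
It also fails if it takes over 51 s, if anything falls off the work surface, if the arm or the gripper's body presses on something with over 40 N, if the wrist force passes 120 N, or if a joint passes its speed limit or range.

### The arm

A 7-joint arm with a two-finger parallel gripper is mounted at the origin on the work surface. World frame = base frame: x ahead of the robot, y to its left, z up, the work surface at z = 0. Lengths are in mm, angles in degrees, forces in N, time in s.
With the tool pointing down it reaches from about 400 to 925 mm from the base axis. Payload 5.6 kg.
Tool frame: the origin (TCP) lies between the finger pads; the fingertips stand 11 mm ahead of it and the grasp point (between the pads) lies 8 mm behind it; z points along the fingers, y is the direction in which the jaws open and shut (so a half turn about z gives the same grasp; the last joint's range is limited). The gripper opens to 85 mm and grips with 20 to 120 N. Pads are 22 mm wide; open, the fingers measure 114 mm over their backs; the gripper's body (76 mm by 85 mm) begins 54 mm behind the grasp point. The pads swing forward as they close: fully open they stand 13 mm farther back than shut.
Start: joints at [63.656, 26.786, -0.665, 91.828, 0.344, 61.387, -3.226], TCP at [263.105, -594.377, 242.29] pointing down, gripper open.
Joint ranges: [-144.91, 144.91], [-17.63, 115.5], [-89.93, 88.59], [15.96, 139.68], [-74.01, 254.01], [8.47, 105.57], [-167.45, 167.45]. Speed limits (degrees/s): [147.25, 147.25, 180, 180, 180, 180, 180].

### API

Orientations are given as a 3x3 rotation matrix whose columns are the frame's x, y, z axes.
In Python, from station import r gives the robot as it stands.
- The arm moves only by the tool carry_out, never from a script. Its argument "commands" is a list that holds one entry, the list of rows, each a list of 7 numbers: the gripper's target within -1 to 1 (fully open at 1, half-way at 0, shut at -1), then the shift along the tool's x, y, z in cm, then the turn, a rotation vector about the tool's x, y, z in rad. In form: [[[fingers, tx, ty, tz, rx, ry, rz], ...]]. A call has 1 to 8 rows; each row shifts and turns the pose as measured when the row begins, along the tool's axes as they then stand; what a row does not reach is not made up. A row lasts 1/8 s, in which the tool goes at most 62.5 mm and 10.7 degrees, less where a joint would pass 70% of its speed; a pose out of reach is approached as far as the arm can. A call is refused whole if a number of a shift passes 6.25 or a number of a turn 0.188, either way. A call with a gripper value outside its range is refused whole. The fingers move at their own pace and stop on an object; "newtons" is the grip in N (left out, the last holds). Time passes only in rows, so rows that do not move let the fingers close. It gives the time, the measured TCP pose, the force and the opening at its end, in the units of the state.
- r.observe(): the state, without advancing time (a new reading comes with each control period).
- r.grab_frame(name): name is "scene" or "top"; returns a dict with "pixels" (400x640x3 uint8, blue, green, red), "camera_matrix" (3x3 intrinsics, pixels), "pose" (4x4, takes a point from camera to world coordinates). Camera axes: x right, y down, z forward; pixel columns grow to the right and rows downward; lengths in mm; the calibration is good to about 2 mm. A picture is of the moment at which its call begins. There is no depth.
- r.hand_in(): hands the job in, once; it reports no verdict.
The state is a dict: "t": time; "joint_pos": joint angles; "qvel": joint speeds; "joint_efforts": joint torques, N m; "ee_pos": TCP position; "eef_rot": TCP orientation; "force": force on the tool from outside, world axes, zero at the start; "wrist_torque": the same for the moment, N m; "opening": finger opening in mm.
Only numpy, scipy, OpenCV 4.12 (cv2) and the standard library are available. Lean on these libraries where they do the work, as an engineer would, in place of code of your own. Each camera call takes 0.05 s, during which the arm holds its last target.

## Working session

There is one attempt and no reset: what is moved stays moved. The work goes in short steps, Python scripts to look and compute and a tool call to move; the robot and the scene stay as the last step left them, time stands still between calls to the robot, and variables do not carry over. Pictures are saved under pics/ and viewed, and the job is handed in when it is done.

Besides the shell and the picture viewer there is one more tool, called after "Call:" by a JSON object that holds its "method" and its "body", one argument or row to a line. carry_out: Moves the arm, as the interface text tells. Its arguments: {"type":"object","properties":{"commands":{"type":"array"},"newtons":{"type":"number"}},"required":["commands"]}

```bash
mkdir -p pics; ls; python3 - <<'E'
from station import r
import cv2,numpy as np
np.set_printoptions(precision=4,suppress=True)
s=r.observe()
for k in s: print(k,np.array(s[k]).round(3).tolist())
for n in ("scene","top"):
    f=r.grab_frame(n); cv2.imwrite(f"pics/{n}0.png",f["pixels"]); np.savez(f"{n}0.npz",**f)
    print(n,f["camera_matrix"],f["pose"])
E
```

```text
pics
t 0.0
joint_pos [63.654, 26.84, -0.664, 91.883, 0.344, 61.388, -3.228]
qvel [0.017, 0.068, -0.005, -0.124, 0.069, -0.028, 0.015]
joint_efforts [-0.001, -53.238, 0.021, -25.13, 0.011, 0.008, -0.0]
ee_pos [262.859, -593.861, 241.284]
eef_rot [[0.914, 0.405, -0.001], [0.405, -0.914, 0.002], [-0.0, -0.002, -1.0]]
force [-0.259, -0.068, -0.943]
wrist_torque [-0.044, 0.002, 0.013]
opening 85.565
scene [[361.5519   0.     321.1048]
 [  0.     361.5519 200.7352]
 [  0.       0.       1.    ]] [[ -0.7657   0.477   -0.4314 916.055 ]
 [  0.6431   0.5557  -0.5269 313.1717]
 [ -0.0116  -0.6809  -0.7323 570.4871]
 [  0.       0.       0.       1.    ]]
top [[508.5133   0.     322.8763]
 [  0.     508.5133 191.8405]
 [  0.       0.       1.    ]] [[  -0.037    -0.9786    0.2023  438.289 ]
 [  -0.9993    0.0357   -0.0102  -12.6458]
 [   0.0027   -0.2026   -0.9793 1070.1485]
 [   0.        0.        0.        1.    ]]
```

View pics/scene0.png

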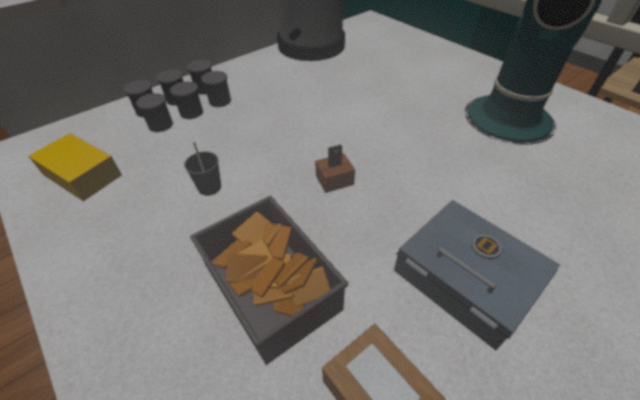

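View pics/top0.png

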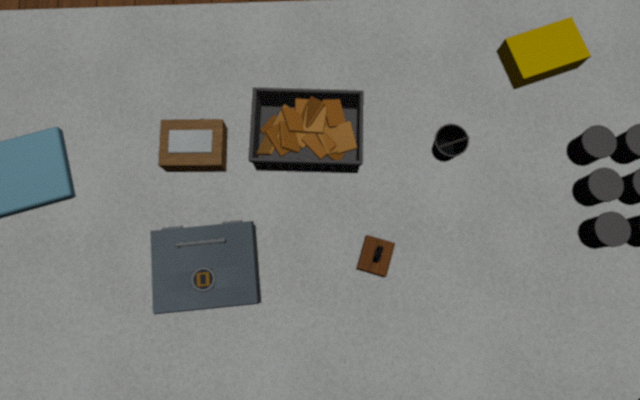

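The scene view shows the block and key near (335,170) and the cash box lock near (487,245). In the top view the key is near (377,255) and the lock near (203,280). I'll enlarge both.

```bash
python3 - <<'E'
import cv2,numpy as np
t=cv2.imread("pics/top0.png"); s=cv2.imread("pics/scene0.png")
def c(im,x,y,w,h,k): return cv2.resize(im[y:y+h,x:x+w],None,fx=k,fy=k,interpolation=cv2.INTER_CUBIC)
def br(i): return np.clip(i.astype(float)*1.8,0,255).astype(np.uint8)
a=c(t,350,230,50,50,8); b=c(t,145,215,120,100,4)
d=c(s,305,140,60,55,6); e=c(s,390,195,170,150,3)
W=np.zeros((560,800,3),np.uint8)
W2=W.copy(); W2[:a.shape[0],:a.shape[1]]=a; 
W2[:d.shape[0],420:420+d.shape[1]]=d
cv2.imwrite("pics/z1.png",br(W2))
W3=np.zeros((460,800,3),np.uint8); 
b=c(t,145,215,120,100,3.3);W3[:b.shape[0],:b.shape[1]]=b; e=c(s,395,200,165,145,2.4);W3[:e.shape[0],400:400+e.shape[1]]=e
cv2.imwrite("pics/z2.png",br(W3))
E
```

```text
(no output)
```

View pics/z1.png

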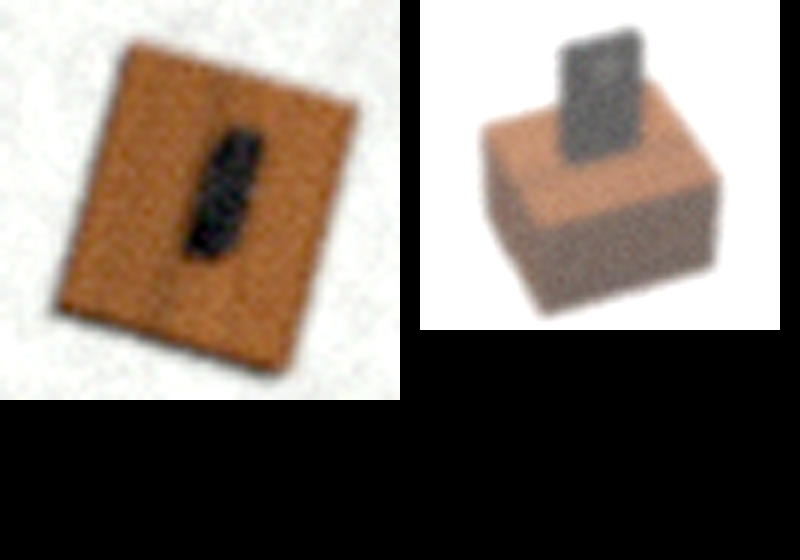

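View pics/z2.png

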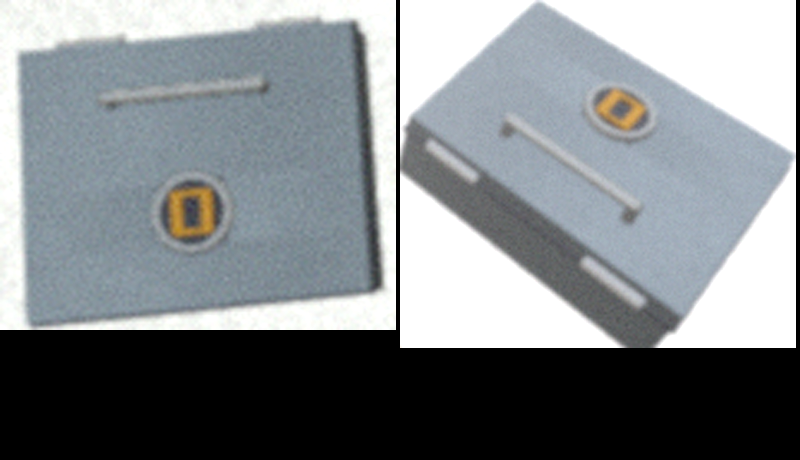

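```bash
cat > h.py <<'E'
import cv2,numpy as np
from scipy.optimize import least_squares
np.set_printoptions(precision=3,suppress=True)
C={}
for n in ("scene","top"):
    d=np.load(f"{n}0.npz"); C[n]=(d["camera_matrix"],d["pose"])
def proj(n,P):
    K,T=C[n]; P=np.atleast_2d(P).astype(float)
    c=(P-T[:3,3])@T[:3,:3]; u=c@K.T
    return u[:,:2]/u[:,2:]
def ray(n,uv,z):
    K,T=C[n]; d=T[:3,:3]@np.linalg.inv(K)@np.array([uv[0],uv[1],1.]); o=T[:3,3]
    return o+d*(z-o[2])/d[2]
def up(pts,k,ox,oy): return (np.array(pts,float)+.5)/k-.5+[ox,oy]
def place(p,L):
    c,s=np.cos(p[2]),np.sin(p[2]); L=np.atleast_2d(L)
    return np.c_[p[0]+c*L[:,0]-s*L[:,1],p[1]+s*L[:,0]+c*L[:,1],L[:,2]]
def fit(obs,p0):
    # obs: list of (cam, local pts, pixels)
    f=lambda p:np.concatenate([(proj(n,place(p,L))-u).ravel() for n,L,u in obs])
    s=least_squares(f,p0); return s.x,s.fun.reshape(-1,2)
E
python3 - <<'E'
from h import *
tb=up([(132,42),(357,103),(285,368),(58,305)],8,350,230)
print("block corners z46",[ray("top",u,46)[:2].round(1).tolist() for u in tb])
sb=up([(483-420,128),(720-420,180),(546-420,222)],6,305,140)
print("scene",[ray("scene",u,46)[:2].round(1).tolist() for u in sb])
tc=up([(20,52),(357,22),(376,289),(30,325)],3.3,145,215)
print("lid z70",[ray("top",u,70)[:2].round(1).tolist() for u in tc])
sc=up([(540-400,2),(795-400,155),(672-400,330),(402-400,120)],2.4,395,200)
print("scene",[ray("scene",u,70)[:2].round(1).tolist() for u in sc])
print("lock top",ray("top",up((192,212),3.3,145,215),76)," scene",ray("scene",up((221,108),2.4,395,200),76))
for n,k,o in (("top",8,(350,230)),):
    for p in [(250,128),(225,195),(205,255)]: print("key",p,ray("top",up(p,8,350,230),96))
for p in [(562-420,48),(640-420,30)]: print("keytop scene",ray("scene",up(p,6,305,140),96))
E
```

```text
block corners z46 [[558.0, -107.3], [540.6, -163.1], [475.4, -140.9], [493.0, -85.2]]
scene [[539.9, -164.8], [493.6, -87.4], [555.1, -111.4]]
lid z70 [[579.6, 319.8], [590.3, 118.0], [433.0, 108.4], [420.0, 309.0]]
scene [[432.6, 114.3], [420.0, 309.9], [590.6, 320.9], [598.6, 119.9]]
lock top [480.948 214.533  76.   ]  scene [479.477 213.95   76.   ]
key (250, 128) [ 530.526 -129.745   96.   ]
key (225, 195) [ 514.796 -122.823   96.   ]
key (205, 255) [ 500.777 -117.231   96.   ]
keytop scene [ 528.38  -133.923   96.   ]
keytop scene [ 501.321 -123.649   96.   ]
```

The two cameras agree to 1–2 mm. The block is at about (517,-124) with yaw about -20°, and the lock is at about (480.5,214) with yaw about 3.4°. I'll grip with tool x along the key's -x, which leaves joint 7 enough range for the turn. First I move towards the key.

Call:
{"method": "carry_out", "body": {
  "commands": [
    [[1,4.7,-3.6,0.5,0,0,0],[1,4.7,-3.6,0.5,0,0,0],[1,4.7,-3.6,0.5,0,0,0],[1,4.7,-3.6,0.5,0,0,0],[1,4.7,-3.6,0.5,0,0,0],[1,4.7,-3.6,0.5,0,0,0],[1,4.7,-3.6,0.5,0,0,0],[1,4.7,-3.6,0.5,0,0,0]]
  ],
  "newtons": 60
}}

```text
t: 1.1
ee_pos: [493.7, -171.4, 197.7]
eef_rot: [[0.919, 0.394, -0.003], [0.394, -0.919, 0.001], [-0.003, -0.002, -1.0]]
force: [1.0, -0.1, -0.4]
opening: 85.9
```

Call:
{"method": "carry_out", "body": {
  "commands": [
    [[1,0,0,0,0,0,-0.18],[1,0,0,0,0,0,-0.18],[1,0,0,0,0,0,-0.18],[1,0,0,0,0,0,-0.18],[1,0,0,0,0,0,-0.18],[1,0,0,0,0,0,-0.18],[1,0,0,0,0,0,-0.18],[1,0,0,0,0,0,-0.18]]
  ]
}}

```text
t: 2.1
ee_pos: [494.2, -162.7, 194.6]
eef_rot: [[-0.322, 0.947, -0.009], [0.947, 0.322, 0.005], [0.007, -0.007, -1.0]]
force: [-0.6, -0.1, -0.2]
opening: 85.6
```

```bash
cat >> h.py <<'E'
def rows_to(pos,yaw,n,zt=None):
    """equal rows from present pose to TCP pos, tool z down, tool-x yaw (deg). prints ideal rows (cm, rad, tool axes)"""
    from station import r
    from scipy.spatial.transform import Rotation as R
    s=r.observe(); p=np.array(s["ee_pos"]); A=R.from_matrix(np.array(s["eef_rot"]))
    a=np.radians(yaw); B=R.from_matrix(np.array([[np.cos(a),np.sin(a),0],[np.sin(a),-np.cos(a),0],[0,0,-1]]))
    rv=(A.inv()*B).as_rotvec(); step=R.from_rotvec(rv/n); d=(np.array(pos)-p)/n
    out=[];Q=A
    for i in range(n):
        out.append(np.r_[Q.inv().apply(d)/10,rv/n].round(3).tolist()); Q=Q*step
    x=A.as_matrix()[:,0]; print("now",p.round(1),"yaw",round(np.degrees(np.arctan2(x[1],x[0])),2),"t",s["t"],"F",np.round(s["force"],1),"M",np.round(s["wrist_torque"],3))
    for o in out: print(o)
E
python3 - <<'E'
from h import *
z=lambda pts:up(np.array(pts)-[420,0],6,305,140)
sT=z([(562,48),(640,30)]); sB=z([(567,163),(641,142)])
L=lambda x,y,zz:[x,y,zz]
# scene sees +y face: left = +? decide by fit: image left = (+x end per rays 528)
hx,hy=15,5
obsS=("scene",[L(hx,hy,96),L(-hx,hy,46),L(hx,hy,46)],np.array([sT[0],sB[1],sB[0]]))
tt=up([(262,132),(190,255)],8,350,230)
obsT=("top",[L(15,-5,96),L(-15,5,96)],tt)
for o in ([obsS],[obsS,obsT]):
    p,res=fit(o,[515,-123,-.35]); print(p[:2],np.degrees(p[2]));print(res)
blk=("top",[L(35,30,46),L(35,-30,46),L(-35,-30,46),L(-35,30,46)],up([(132,42),(357,103),(285,368),(58,305)],8,350,230))
blks=("scene",[L(35,-30,46),L(-35,30,46),L(35,30,46)],up([(483-420,128),(720-420,180),(546-420,222)],6,305,140))
p,res=fit([blk,blks],[517,-124,-.33]);print(p[:2],np.degrees(p[2]));print(res)
tc=up([(20,52),(357,22),(376,289),(30,325)],3.3,145,215)
sc=up([(540-400,2),(795-400,155),(672-400,330),(402-400,120)],2.4,395,200)
lid=("top",[L(80,100,70),L(80,-100,70),L(-80,-100,70),L(-80,100,70)],tc)
lids=("scene",[L(-80,-100,70),L(-80,100,70),L(80,100,70),L(80,-100,70)],sc)
lt=("top",[L(-25,0,76)],up([(192,212)],3.3,145,215));ls=("scene",[L(-25,0,76)],up([(221,108)],2.4,395,200))
for o in ([lid],[lid,lt],[lids,ls],[lid,lids,lt,ls]):
    p,res=fit(o,[505,214,.06]);print("box",p[:2],np.degrees(p[2]),"lock",place(p,[-25,0,76]));print(res.T)
rows_to([515.5,-123.5,140],160,6)
E
```

```text
[ 513.109 -131.208] -21.350378040331247
[[ 0.413  0.545]
 [ 0.075 -0.043]
 [-0.506 -0.503]]
[ 515.143 -126.458] -20.021692730911454
[[ 1.284  2.145]
 [ 0.839  1.34 ]
 [ 0.324  1.105]
 [ 2.008  0.942]
 [ 1.497 -1.037]]
[ 516.5   -124.882] -18.480667812425242
[[ 0.103 -0.577]
 [ 0.676  0.158]
 [ 0.736  0.783]
 [ 0.056  0.076]
 [ 0.017  0.135]
 [ 0.918  0.325]
 [-0.299  1.841]]
box [505.753 213.794] 3.5226302952421014 lock [[480.8   212.258  76.   ]]
[[ 0.623 -0.436 -0.325  0.141]
 [ 0.038 -0.697  0.511  0.134]]
box [505.783 214.253] 3.484011092405555 lock [[480.829 212.734  76.   ]]
[[ 0.417 -0.638 -0.59  -0.129  0.935]
 [-0.005 -0.672  0.542  0.094  0.028]]
box [510.244 216.174] 2.7610602814772354 lock [[485.273 214.969  76.   ]]
[[-1.654 -0.261  1.387  1.556 -1.441]
 [ 0.107  2.835 -2.921 -1.09   2.231]]
box [507.862 215.333] 3.054561961119078 lock [[482.897 214.001  76.   ]]
[[ 0.196 -0.866 -1.449 -0.987 -1.595 -0.185  2.212  2.134  0.287 -1.14 ]
 [-1.434 -1.345 -0.115 -1.37  -0.722  1.321 -4.488 -1.842 -1.035  1.108]]
now [ 494.2 -162.7  194.6] yaw 108.78 t 2.1 F [-0.6 -0.1 -0.2] M [-0.024 -0.022 -0.028]
[0.497, 0.553, 0.91, -0.001, -0.002, -0.149]
[0.411, 0.62, 0.91, -0.001, -0.002, -0.149]
[0.316, 0.674, 0.909, -0.001, -0.002, -0.149]
[0.214, 0.713, 0.909, -0.001, -0.002, -0.149]
[0.107, 0.737, 0.909, -0.001, -0.002, -0.149]
[-0.002, 0.744, 0.91, -0.001, -0.002, -0.149]
```

Call:
{"method": "carry_out", "body": {
  "commands": [
    [[1,0.5,0.55,0.9,0,0,-0.15],[1,0.4,0.62,0.9,0,0,-0.15],[1,0.32,0.67,0.9,0,0,-0.15],[1,0.2,0.71,0.9,0,0,-0.15],[1,0.1,0.74,0.9,0,0,-0.15],[1,0,0.74,0.9,0,0,-0.15],[1,0,0,0,0,0,0]]
  ]
}}

```text
t: 2.98
ee_pos: [513.3, -122.8, 137.0]
eef_rot: [[-0.951, 0.31, -0.013], [0.31, 0.951, 0.006], [0.014, 0.002, -1.0]]
force: [-0.5, -0.7, -0.3]
opening: 85.1
```

```bash
python3 - <<'E'
from h import *
from station import r
f=r.grab_frame("scene")["pixels"]; t=r.grab_frame("top")["pixels"]
cv2.imwrite("pics/s1.png",f);cv2.imwrite("pics/t1.png",t)
a=cv2.resize(f[100:200,280:390],None,fx=5,fy=5,interpolation=cv2.INTER_CUBIC); cv2.imwrite("pics/s1z.png",np.clip(a*1.6,0,255).astype(np.uint8))
rows_to([515.3,-124.5,68],160,4)
E
```

```text
now [ 513.6 -123.7  137.7] yaw 161.8 t 3.075 F [ 0.5 -0.2 -0.1] M [-0.036 -0.02   0.025]
[-0.068, -0.008, 1.742, 0.0, -0.003, 0.008]
[-0.062, -0.007, 1.743, 0.0, -0.003, 0.008]
[-0.057, -0.007, 1.743, 0.0, -0.003, 0.008]
[-0.051, -0.006, 1.743, 0.0, -0.003, 0.008]
```

View pics/s1z.png

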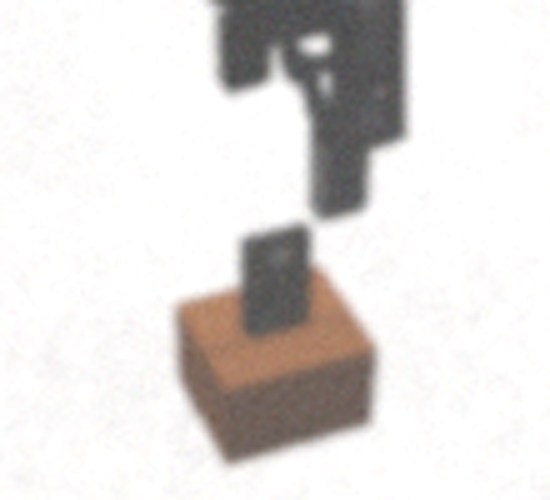

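```bash
python3 - <<'E'
from h import *
p=np.array([513.6,-123.7,137.7]); y=np.array([.31,.951,0])
for z in (126,139):
  print(z,[((proj("scene",(p*[1,1,0]+[0,0,z]+y*d))[0]-[280,100]+.5)*5-.5) for d in (-50,0,50)])
print([((proj("scene",[515.3,-124.5,z])[0]-[280,100]+.5)*5-.5) for z in (46,96)])
E
```

```text
126 [array([239.974, 111.573]), array([287.763, 178.245]), array([339.901, 250.985])]
139 [array([240.023,  85.289]), array([288.446, 151.684]), array([341.337, 224.204])]
[array([279.786, 328.344]), array([281.914, 237.743])]
```

Call:
{"method": "carry_out", "body": {
  "commands": [
    [[1,-0.05,-0.15,1.75,0,0,0.01],[1,-0.05,-0.05,1.75,0,0,0.01],[1,-0.05,0,1.75,0,0,0.01],[1,-0.05,0,1.75,0,0,0],[1,0,0,0,0,0,0]]
  ],
  "newtons": 20
}}

```text
t: 3.7
ee_pos: [513.2, -127.2, 62.3]
eef_rot: [[-0.938, 0.347, -0.013], [0.347, 0.938, 0.004], [0.014, -0.001, -1.0]]
force: [-0.4, 0.3, 0.2]
opening: 85.3
```

```bash
python3 - <<'E'
from h import *
from station import r
f=r.grab_frame("scene")["pixels"]; t=r.grab_frame("top")["pixels"]
a=cv2.resize(f[100:200,280:390],None,fx=5,fy=5,interpolation=cv2.INTER_CUBIC); cv2.imwrite("pics/s2z.png",np.clip(a*1.6,0,255).astype(np.uint8))
rows_to([515,-125.5,68],160,1)
E
```

```text
now [ 514.3 -127.3   63.8] yaw 159.68 t 3.8 F [-0.8 -0.4 -1.7] M [-0.013 -0.039  0.   ]
[0.002, 0.193, -0.42, -0.0, -0.011, -0.006]
```

View pics/s2z.png

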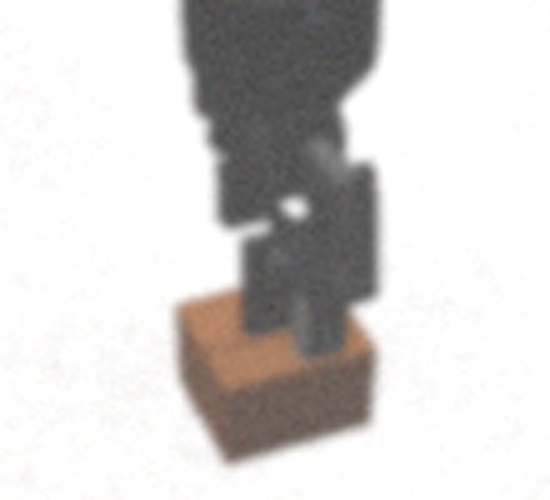

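Call:
{"method": "carry_out", "body": {
  "commands": [
    [[-1,0,0.1,-0.4,0,-0.011,0],[-1,0,0,0,0,0,0],[-1,0,0,0,0,0,0],[-1,0,0,0,0,0,0]]
  ],
  "newtons": 20
}}

```text
t: 4.3
ee_pos: [516.1, -126.6, 70.1]
eef_rot: [[-0.938, 0.347, 0.004], [0.347, 0.938, -0.002], [-0.005, -0.0, -1.0]]
force: [0.2, 2.3, -1.3]
opening: 12.3
```

Call:
{"method": "carry_out", "body": {
  "commands": [
    [[-1,0,0,0,0,0,0],[-1,0,0,0,0,0,0]]
  ],
  "newtons": 20
}}

```text
t: 4.55
ee_pos: [516.3, -126.0, 70.1]
eef_rot: [[-0.938, 0.347, 0.005], [0.347, 0.938, -0.001], [-0.005, 0.0, -1.0]]
force: [0.1, 0.3, -0.5]
opening: 9.6
```

```bash
python3 - <<'E'
from h import *
from station import r
for i in range(3):
    f=r.grab_frame("scene")["pixels"]; 
    s=r.observe(); print(np.round(s["force"],1),np.round(s["wrist_torque"],3),s["opening"],np.round(s["ee_pos"],1))
a=cv2.resize(f[100:200,280:390],None,fx=5,fy=5,interpolation=cv2.INTER_CUBIC); cv2.imwrite("pics/s3z.png",np.clip(a*1.6,0,255).astype(np.uint8))
rows_to([516,-126,68],160,1)
E
```

```text
[0.8 1.5 0.3] [ 0.224 -0.112  0.067] 9.637391339280692 [ 516.3 -126.1   70.1]
[0.3 0.4 0.2] [ 0.138 -0.058  0.013] 9.73365628314826 [ 516.3 -126.1   70.1]
[ 1.1  0.8 -0. ] [ 0.159 -0.069  0.015] 9.57667457589162 [ 516.3 -126.    70.1]
now [ 516.3 -126.    70.1] yaw 159.7 t 4.7 F [ 1.1  0.8 -0. ] M [ 0.159 -0.069  0.015]
[0.033, -0.008, 0.213, 0.0, 0.005, -0.005]
```

View pics/s3z.png

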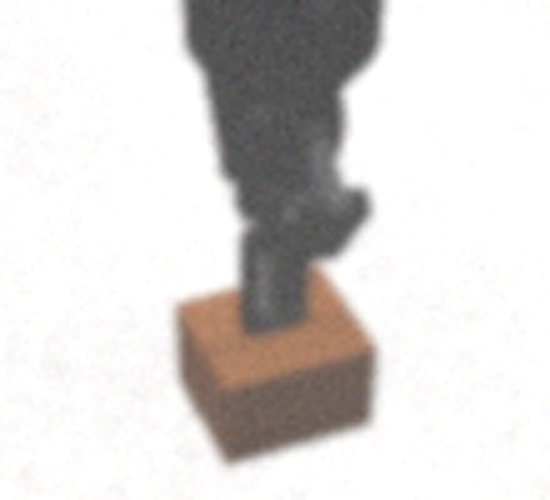

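Call:
{"method": "carry_out", "body": {
  "commands": [
    [[-1,0,0,0,0,0,0],[-1,0,0,-1,0,0,0],[-1,0,0,-1.5,0,0,0],[-1,0,0,-1.5,0,0,0],[-1,0,0,-2,0,0,0],[-1,0,0,-2,0,0,0],[-1,0,0,-2,0,0,0],[-1,0,0,0,0,0,0]]
  ],
  "newtons": 80
}}

```text
t: 5.7
ee_pos: [516.3, -127.2, 179.0]
eef_rot: [[-0.938, 0.348, 0.008], [0.348, 0.938, -0.005], [-0.009, -0.002, -1.0]]
force: [-0.3, 0.0, -0.5]
opening: 8.9
```

```bash
python3 - <<'E'
from h import *
from station import r
f=r.grab_frame("scene")["pixels"]; t=r.grab_frame("top")["pixels"]
a=cv2.resize(f[60:200,280:390],None,fx=4,fy=4,interpolation=cv2.INTER_CUBIC); cv2.imwrite("pics/s4z.png",np.clip(a*1.6,0,255).astype(np.uint8))
rows_to([480.5,213.5,175],183.4,9)
E
```

```text
now [ 515.1 -127.2  177.2] yaw 159.66 t 5.8 F [ 0.  -0.7 -0.6] M [ 0.049 -0.024  0.028]
[1.676, 3.416, 0.008, -0.0, 0.001, -0.046]
[1.517, 3.489, 0.01, -0.0, 0.001, -0.046]
[1.355, 3.555, 0.012, -0.0, 0.001, -0.046]
[1.19, 3.614, 0.014, -0.0, 0.001, -0.046]
[1.022, 3.665, 0.016, -0.0, 0.001, -0.046]
[0.853, 3.708, 0.018, -0.0, 0.001, -0.046]
[0.681, 3.743, 0.019, -0.0, 0.001, -0.046]
[0.508, 3.771, 0.021, -0.0, 0.001, -0.046]
[0.334, 3.79, 0.023, -0.0, 0.001, -0.046]
```

View pics/s4z.png

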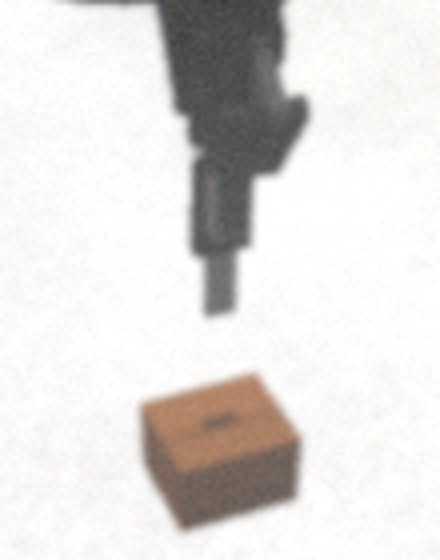

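The key is out, with the blade visible at (220,285) and no sign of slipping. Next I carry it over the lock.

Call:
{"method": "carry_out", "body": {
  "commands": [
    [[-1,1.7,3.4,0,0,0,-0.045],[-1,1.55,3.5,0,0,0,-0.045],[-1,1.4,3.55,0,0,0,-0.045],[-1,1.2,3.6,0,0,0,-0.045],[-1,1.05,3.65,0,0,0,-0.045],[-1,0.9,3.7,0,0,0,-0.045],[-1,0.7,3.7,0,0,0,-0.045],[-1,0.5,3.75,0,0,0,-0.045]]
  ]
}}

```text
t: 6.8
ee_pos: [477.7, 178.3, 168.6]
eef_rot: [[-1.0, -0.008, -0.009], [-0.008, 1.0, -0.005], [0.009, -0.005, -1.0]]
force: [1.0, 1.2, -0.2]
opening: 9.3
```

```bash
python3 - <<'E'
from h import *
rows_to([480.5,213.5,160],183.4,3)
E
```

```text
now [477.7 178.3 168.6] yaw -179.55 t 6.8 F [ 1.   1.2 -0.2] M [ 0.012 -0.07  -0.015]
[-0.105, 1.173, 0.28, -0.002, -0.003, -0.017]
[-0.125, 1.17, 0.282, -0.002, -0.003, -0.017]
[-0.144, 1.167, 0.284, -0.002, -0.003, -0.017]
```

Call:
{"method": "carry_out", "body": {
  "commands": [
    [[-1,-0.1,1.17,0.3,-0.002,-0.003,-0.017],[-1,-0.12,1.17,0.3,-0.002,-0.003,-0.017],[-1,-0.14,0.8,0.3,-0.002,-0.003,-0.017],[-1,0,0,0,0,0,0]]
  ]
}}

```text
t: 7.3
ee_pos: [479.1, 211.3, 156.7]
eef_rot: [[-0.998, -0.064, -0.004], [-0.064, 0.998, -0.0], [0.004, 0.0, -1.0]]
force: [-0.3, -0.2, -0.6]
opening: 9.1
```

```bash
python3 - <<'E'
from h import *
from station import r
f=r.grab_frame("scene")["pixels"]; t=r.grab_frame("top")["pixels"]
a=cv2.resize(f[180:290,420:560],None,fx=5,fy=5,interpolation=cv2.INTER_CUBIC); cv2.imwrite("pics/s5z.png",np.clip(a*1.6,0,255).astype(np.uint8))
a=cv2.resize(t[200:320,140:270],None,fx=4,fy=4,interpolation=cv2.INTER_CUBIC); cv2.imwrite("pics/t5z.png",np.clip(a*1.6,0,255).astype(np.uint8))
rows_to([480.5,213.5,160],183.4,1)
E
```

```text
now [479.4 210.7 157. ] yaw -176.42 t 7.4 F [ 0.8 -0.2 -0.5] M [0.011 0.002 0.015]
[-0.13, 0.274, -0.305, -0.0, -0.003, 0.003]
```

View pics/s5z.png

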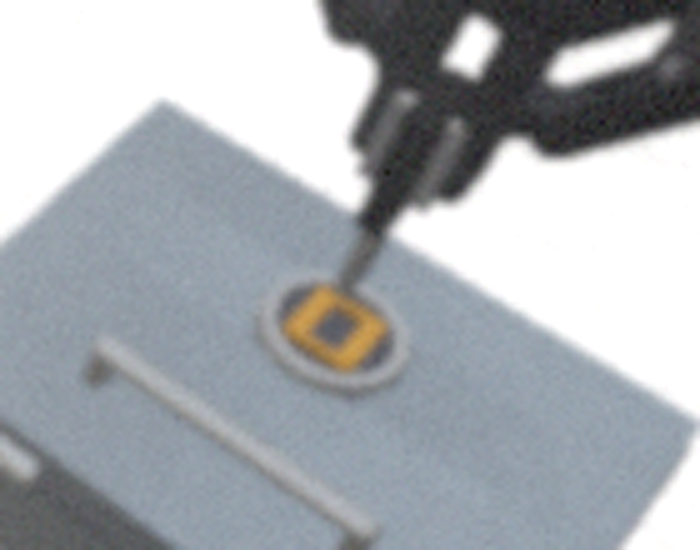

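View pics/t5z.png

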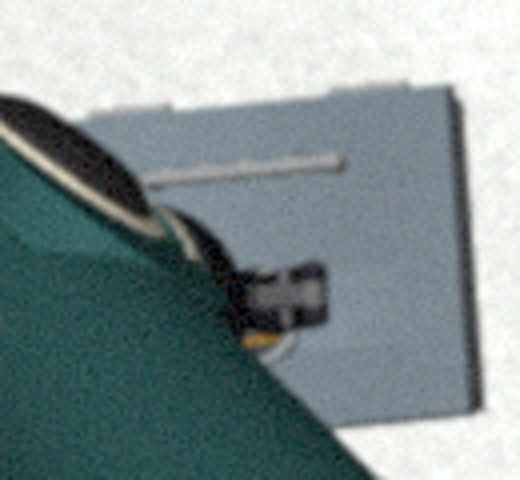

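```bash
python3 - <<'E'
from h import *
Z=lambda P:((proj("scene",P)[0]-[420,180]+.5)*5-.5)
p=np.array([479.4,210.7,95])
print("tip pred",Z(p),Z(p+[8,0,0]),Z(p-[8,0,0]),"shoulder",Z(p+[0,0,38]))
print("keyway pred",Z([480.5,213.5,76]))
print("jac x",Z(p+[1,0,0])-Z(p),"y",Z(p+[0,1,0])-Z(p),"z",Z(p+[0,0,1])-Z(p))
uv=(np.array([336,327])+.5)/5-.5+[420,180]; print("keyway",ray("scene",uv,76))
uv=(np.array([345,287])+.5)/5-.5+[420,180]; print("tip",ray("scene",uv,95))
E
```

```text
tip pred [346.138 284.829] [332.206 297.632] [359.907 272.175] shoulder [386.19  210.569]
keyway pred [333.023 326.33 ]
jac x [-1.732  1.592] y [2.719 1.863] z [ 1.006 -1.864]
keyway [479.991 214.295  76.   ]
tip [480.461 210.958  95.   ]
```

```bash
python3 - <<'E'
from h import *
from station import r
fs=[r.grab_frame("scene")["pixels"].astype(float) for _ in range(4)]
f=np.mean(fs,0)
a=cv2.resize(f[215:260,470:515],None,fx=13,fy=13,interpolation=cv2.INTER_CUBIC)
Z=lambda P:tuple(np.round((proj("scene",P)[0]-[470,215]+.5)*13-.5).astype(int).tolist())
s=r.observe(); p=np.array(s["ee_pos"]); print(p)
a=np.clip(a*1.8,0,255).astype(np.uint8)
E=np.array(s["eef_rot"])
for sx in(-8,8):
  for sy in (-2.5,2.5):
    cv2.circle(a,Z(p+E@[sx,sy,62.1]),3,(0,255,0),-1)
    cv2.circle(a,Z(p+E@[sx*15/8,sy*2,24.1]),3,(0,0,255),-1)
for dx in(-9.5,9.5):
  for dy in(-5.5,5.5):
    cv2.circle(a,Z(place([480.3,213.8,.058],[dx,dy,76])),3,(255,0,255),-1)
cv2.imwrite("pics/s6.png",a)
E
```

```text
[479.405 211.052 157.331]
```

View pics/s6.png

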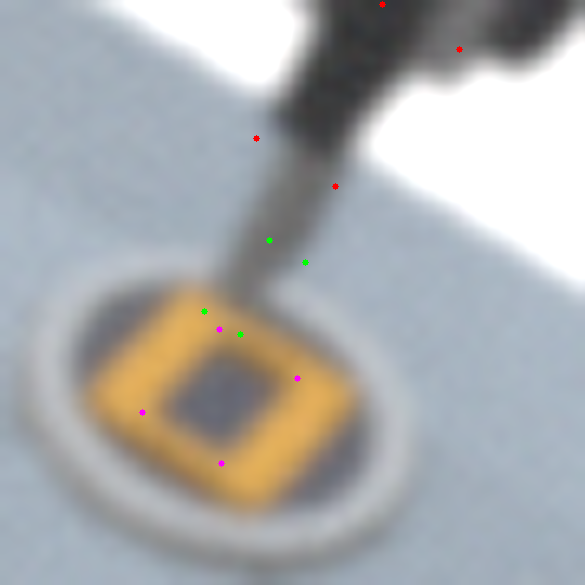

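```bash
python3 - <<'E'
from h import *
# s4z was crop f[60:200,280:390] x4, brightened
a=cv2.imread("pics/s4z.png"); a=a[120:340,140:340]; a=cv2.resize(a,None,fx=3,fy=3,interpolation=cv2.INTER_CUBIC)
Z=lambda P:tuple(np.round((((proj("scene",P)[0]-[280,60]+.5)*4-.5)-[140,120]+.5)*3-.5).astype(int).tolist())
for p,col in ((np.array([515.1,-127.2,177.2]),(0,255,0)),(np.array([516.3,-127.2,179.0]),(255,0,0))):
  E=np.array([[-0.938,.348,.008],[.348,.938,-.005],[-.009,-.002,-1]])
  for sx in(-8,8):
   for sy in (-2.5,2.5):
    for z in (62.1,24.1): cv2.circle(a,Z(p+E@[sx,sy,z]),3,col,-1)
    cv2.circle(a,Z(p+E@[sx*15/8,sy*2,24.1]),3,(0,0,255),-1)
cv2.imwrite("pics/s7.png",a)
print("per mm toolx",np.subtract(Z(p+E@[10,0,62]),Z(p+E@[0,0,62]))/10,"y",np.subtract(Z(p+E@[0,10,62]),Z(p+E@[0,0,62]))/10,"z",np.subtract(Z(p+E@[0,0,72]),Z(p+E@[0,0,62]))/10)
E
```

```text
per mm toolx [ 5.5 -1.2] y [2.2 3.4] z [-0.1  4.7]
```

View pics/s7.png

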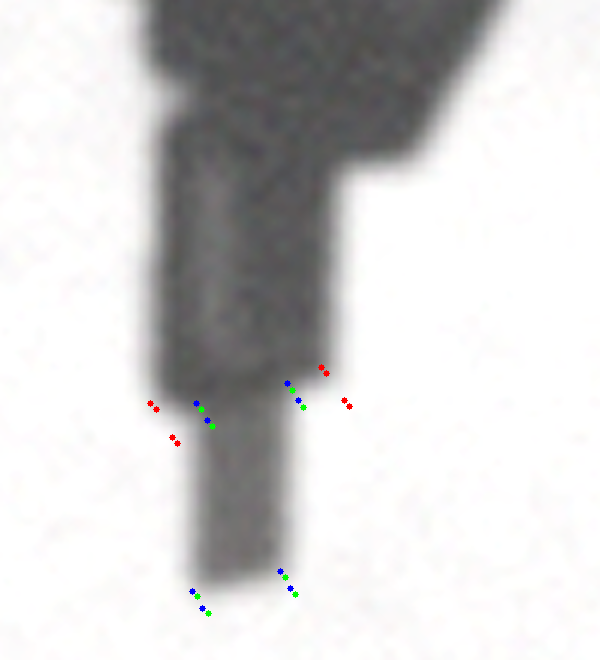

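```bash
python3 - <<'E'
from h import *
rows_to([480.2,214,145],183.4,2)
E
```

```text
now [479.4 211.1 157.3] yaw -176.4 t 7.6 F [-0.2 -0.1 -0.5] M [-0.035 -0.027  0.012]
[-0.05, 0.144, 0.616, 0.0, -0.001, 0.002]
[-0.049, 0.145, 0.617, 0.0, -0.001, 0.002]
```

Call:
{"method": "carry_out", "body": {
  "commands": [
    [[-1,-0.05,0.15,0.6,0,0,0],[-1,-0.05,0.15,0.6,0,0,0],[-1,0,0,0,0,0,0]]
  ]
}}

```text
t: 7.98
ee_pos: [480.4, 213.7, 144.5]
eef_rot: [[-0.998, -0.062, -0.002], [-0.062, 0.998, -0.0], [0.002, -0.0, -1.0]]
force: [-0.5, -0.6, -0.9]
opening: 8.8
```

```bash
cat > look.py <<'E'
from h import *
from station import r
import sys
fs=[r.grab_frame("scene")["pixels"].astype(float) for _ in range(2)]
f=np.mean(fs,0)
a=cv2.resize(f[205:265,460:520],None,fx=9,fy=9,interpolation=cv2.INTER_CUBIC)
cv2.imwrite(f"pics/{sys.argv[1]}.png",np.clip(a*1.8,0,255).astype(np.uint8))
rows_to([480.2,214,140],183.4,1)
E
python3 look.py l1
```

```text
now [480.6 213.8 145. ] yaw -176.46 t 8.075 F [-0.1 -0.7 -0.8] M [-0.054 -0.008 -0.022]
[0.039, 0.022, 0.499, 0.0, -0.002, 0.002]
```

View pics/l1.png

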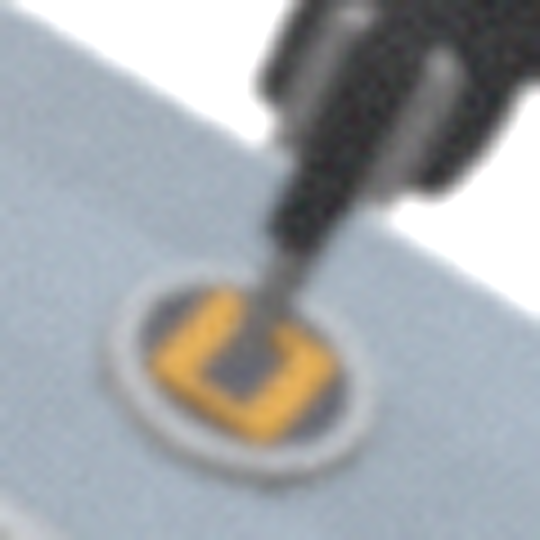

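Call:
{"method": "carry_out", "body": {
  "commands": [
    [[-1,-0.03,0,0.3,0,0,0],[-1,0,0,0.2,0,0,0],[-1,0,0,0.2,0,0,0],[-1,0,0,0,0,0,0]]
  ]
}}

```text
t: 8.57
ee_pos: [481.1, 213.9, 137.7]
eef_rot: [[-0.998, -0.062, -0.001], [-0.062, 0.998, 0.0], [0.001, 0.0, -1.0]]
force: [0.4, -0.8, -0.8]
opening: 9.0
```

```bash
python3 look.py l2
```

```text
now [481.1 214.  137.8] yaw -176.45 t 8.675 F [-0.6  0.3 -0.2] M [0.028 0.027 0.011]
[0.089, 0.007, -0.218, 0.0, -0.001, 0.003]
```

View pics/l2.png

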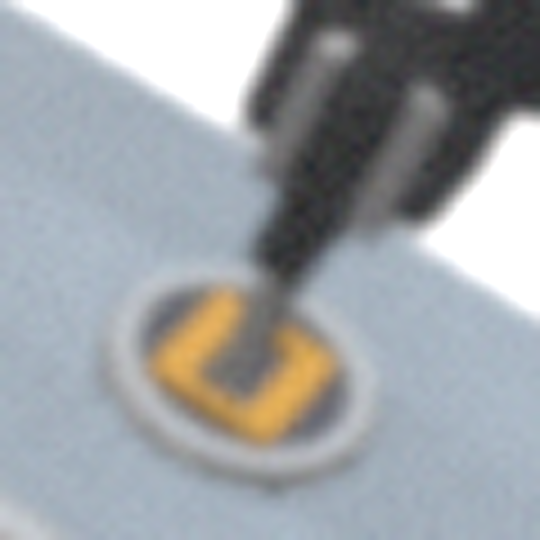

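Call:
{"method": "carry_out", "body": {
  "commands": [
    [[-1,0,0,0.2,0,0,0],[-1,0,0,0.2,0,0,0],[-1,0,0,0,0,0,0]]
  ]
}}

```text
t: 9.05
ee_pos: [481.2, 213.9, 133.7]
eef_rot: [[-0.998, -0.062, -0.001], [-0.062, 0.998, 0.0], [0.001, 0.0, -1.0]]
force: [0.5, -0.6, -0.8]
opening: 9.3
```

Call:
{"method": "carry_out", "body": {
  "commands": [
    [[-1,0,0,0.2,0,0,0],[-1,0,0,0.2,0,0,0],[-1,0,0,0,0,0,0]]
  ]
}}

```text
t: 9.43
ee_pos: [481.2, 213.9, 129.3]
eef_rot: [[-0.998, -0.062, -0.001], [-0.062, 0.998, 0.0], [0.001, 0.0, -1.0]]
force: [-0.2, -0.1, -0.7]
opening: 9.2
```

```bash
python3 look.py l3
```

```text
now [481.3 214.  129.5] yaw -176.46 t 9.525 F [-0.5  0.4 -0.1] M [ 0.004 -0.034  0.   ]
[0.108, 0.003, -1.049, 0.0, -0.001, 0.002]
```

View pics/l3.png

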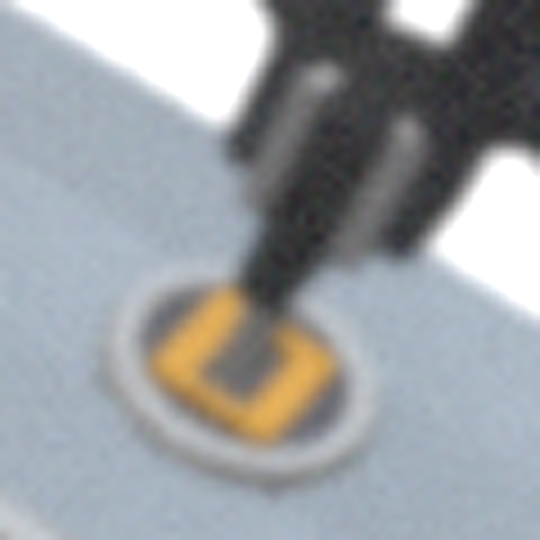

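The blade has gone into the mouth without touching. I'll continue down to the upper disc.

Call:
{"method": "carry_out", "body": {
  "commands": [
    [[-1,0,0,0.1,0,0,0],[-1,0,0,0.1,0,0,0],[-1,0,0,0,0,0,0]]
  ]
}}

```text
t: 9.9
ee_pos: [481.5, 214.2, 128.0]
eef_rot: [[-0.998, -0.062, -0.0], [-0.062, 0.998, 0.0], [-0.0, 0.0, -1.0]]
force: [-0.7, -0.6, 2.4]
opening: 9.1
```

Call:
{"method": "carry_out", "body": {
  "commands": [
    [[-1,0,0,-0.1,0,0,0],[-1,0,0,0,0,0,-0.13],[-1,0,0,0,0,0,-0.13],[-1,0,0,0,0,0,0]]
  ]
}}

```text
t: 10.4
ee_pos: [481.4, 214.1, 128.7]
eef_rot: [[-0.947, -0.322, 0.0], [-0.322, 0.947, 0.001], [-0.0, 0.0, -1.0]]
force: [0.5, 1.5, 0.4]
opening: 9.2
```

```bash
python3 - <<'E'
from h import *
rows_to([480.7,214,126],183.4+.3*57.3,1)
E
```

```text
now [481.4 214.1 128.7] yaw -161.19 t 10.4 F [0.5 1.5 0.4] M [ 0.027 -0.021 -0.019]
[0.075, 0.011, 0.275, 0.0, 0.0, -0.031]
```

Call:
{"method": "carry_out", "body": {
  "commands": [
    [[-1,0,0,0,0,0,-0.04],[-1,0,0,0.15,0,0,0],[-1,0,0,0.1,0,0,0],[-1,0,0,0.1,0,0,0]]
  ]
}}

```text
t: 10.9
ee_pos: [481.5, 214.1, 125.0]
eef_rot: [[-0.934, -0.358, 0.0], [-0.358, 0.934, 0.0], [-0.0, 0.0, -1.0]]
force: [0.1, 0.7, -1.0]
opening: 9.3
```

```bash
python3 - <<'E'
from h import *
rows_to([480.7,214,126],183.4+.3*57.3,1)
E
```

```text
now [481.5 214.1 125. ] yaw -159.0 t 10.9 F [ 0.1  0.7 -1. ] M [ 0.036  0.039 -0.039]
[0.078, 0.014, -0.099, 0.0, 0.0, 0.007]
```

The blade is through the upper disc. I'll descend to about 17 mm, just above the lower disc.

Call:
{"method": "carry_out", "body": {
  "commands": [
    [[-1,0,0,0.15,0,0,0],[-1,0,0,0.15,0,0,0],[-1,0,0,0.1,0,0,0],[-1,0,0,0,0,0,0]]
  ]
}}

```text
t: 11.4
ee_pos: [481.4, 214.1, 120.6]
eef_rot: [[-0.934, -0.358, 0.0], [-0.358, 0.934, 0.0], [-0.0, 0.0, -1.0]]
force: [-0.6, -0.5, -0.5]
opening: 8.9
```

```bash
python3 - <<'E'
from h import *
rows_to([481,214,121],183.4-.3*57.3,4)
E
```

```text
now [481.4 214.1 120.6] yaw -159.01 t 11.4 F [-0.6 -0.5 -0.5] M [-0.003  0.013  0.038]
[0.01, -0.0, -0.01, 0.0, 0.0, 0.152]
[0.01, -0.002, -0.01, 0.0, 0.0, 0.152]
[0.01, -0.003, -0.01, 0.0, 0.0, 0.152]
[0.009, -0.004, -0.01, 0.0, 0.0, 0.152]
```

Call:
{"method": "carry_out", "body": {
  "commands": [
    [[-1,0,0,0,0,0,0.12],[-1,0,0,0,0,0,0.12],[-1,0,0,0,0,0,0.12],[-1,0,0,0,0,0,0.12],[-1,0,0,0,0,0,0.1],[-1,0,0,0,0,0,0]]
  ]
}}

```text
t: 12.15
ee_pos: [481.1, 215.0, 120.6]
eef_rot: [[-0.974, 0.228, 0.0], [0.228, 0.974, 0.002], [0.0, 0.002, -1.0]]
force: [0.5, 0.4, -0.4]
opening: 9.3
```

```bash
python3 - <<'E'
from h import *
rows_to([481,214,121],183.4-.3*57.3,1)
E
```

```text
now [481.1 215.  120.6] yaw 166.8 t 12.15 F [ 0.5  0.4 -0.4] M [ 0.011 -0.059  0.018]
[-0.014, -0.103, -0.042, 0.002, -0.0, 0.01]
```

Call:
{"method": "carry_out", "body": {
  "commands": [
    [[-1,0,-0.05,0.1,0,0,0.01],[-1,0,0,0.15,0,0,0],[-1,0,0,0.1,0,0,0],[-1,0,0,0.1,0,0,0]]
  ]
}}

```text
t: 12.65
ee_pos: [481.7, 215.0, 116.7]
eef_rot: [[-0.972, 0.235, 0.002], [0.235, 0.972, 0.003], [-0.001, 0.003, -1.0]]
force: [0.0, -1.0, 1.8]
opening: 9.5
```

```bash
python3 - <<'E'
from h import *
rows_to([481,214,116],183.4-.3*57.3,1)
E
```

```text
now [481.7 215.  116.7] yaw 166.4 t 12.65 F [ 0.  -1.   1.8] M [-0.02   0.051  0.093]
[0.041, -0.111, 0.066, 0.003, 0.001, 0.003]
```

Past the lower disc's top at about 21.4 mm. I'll go on to about 25 mm.

Call:
{"method": "carry_out", "body": {
  "commands": [
    [[-1,0,-0.03,0.15,0,0,0],[-1,0,0,0.1,0,0,0],[-1,0,0,0.1,0,0,0],[-1,0,0,0,0,0,0]]
  ]
}}

```text
t: 13.15
ee_pos: [481.8, 214.9, 112.9]
eef_rot: [[-0.972, 0.235, 0.002], [0.235, 0.972, 0.003], [-0.001, 0.004, -1.0]]
force: [0.1, 0.5, 0.9]
opening: 9.0
```

```bash
python3 - <<'E'
from h import *
rows_to([481,214.3,113],183.4,3)
E
```

```text
now [481.8 214.9 112.9] yaw 166.42 t 13.15 F [0.1 0.5 0.9] M [ 0.135 -0.041  0.046]
[0.02, -0.026, -0.005, 0.001, 0.001, -0.099]
[0.022, -0.024, -0.004, 0.001, 0.001, -0.099]
[0.025, -0.022, -0.004, 0.001, 0.001, -0.099]
```

Now I straighten the key by turning anticlockwise, correcting the small tilt as I go.

Call:
{"method": "carry_out", "body": {
  "commands": [
    [[-1,0,0,0,0.001,0.001,-0.1],[-1,0,0,0,0.001,0.001,-0.1],[-1,0,-0.02,0,0.001,0.001,-0.1],[-1,0,0,0,0,0,0]]
  ]
}}

```text
t: 13.65
ee_pos: [481.9, 214.9, 112.7]
eef_rot: [[-0.998, -0.07, -0.001], [-0.07, 0.998, 0.001], [0.001, 0.001, -1.0]]
force: [0.8, 0.2, 2.3]
opening: 9.2
```

```bash
python3 - <<'E'
from h import *
rows_to([481,214.3,111],183.4,1)
E
```

```text
now [481.9 214.9 112.7] yaw -175.96 t 13.65 F [0.8 0.2 2.3] M [ 0.068 -0.025 -0.002]
[0.089, -0.054, 0.171, 0.001, -0.001, 0.011]
```

Call:
{"method": "carry_out", "body": {
  "commands": [
    [[-1,0,0,0.15,0,0,0.01],[-1,0,0,0.15,0,0,0],[-1,0,0,0.15,0,0,0]]
  ]
}}

```text
t: 14.02
ee_pos: [481.8, 214.9, 107.9]
eef_rot: [[-0.998, -0.056, -0.001], [-0.056, 0.998, 0.001], [0.001, 0.001, -1.0]]
force: [-0.2, 0.5, 1.3]
opening: 9.0
```

```bash
python3 - <<'E'
from h import *
rows_to([481,214.3,100],183.4,1)
E
```

```text
now [481.8 214.9 107.9] yaw -176.77 t 14.025 F [-0.2  0.5  1.3] M [ 0.127 -0.059 -0.013]
[0.08, -0.059, 0.787, 0.001, -0.001, -0.003]
```

The key is in the driving slot at about 30 mm. I'll keep going to the shoulder, which should meet the face at TCP z ≈ 100.

Call:
{"method": "carry_out", "body": {
  "commands": [
    [[-1,0,0,0.2,0,0,0],[-1,0,0,0.2,0,0,0],[-1,0,0,0.2,0,0,0],[-1,0,0,0.1,0,0,0],[-1,0,0,0.1,0,0,0],[-1,0,0,0.1,0,0,0]]
  ]
}}

```text
t: 14.78
ee_pos: [481.6, 215.1, 99.9]
eef_rot: [[-0.998, -0.056, -0.001], [-0.056, 0.998, -0.001], [0.001, -0.001, -1.0]]
force: [-3.1, -1.7, 13.6]
opening: 9.0
```

```bash
python3 look.py l4
```

```text
now [481.6 215.1 100. ] yaw -176.78 t 14.875 F [-3.  -2.3 12.5] M [-0.339  0.658 -0.02 ]
[0.15, -0.105, -4.003, -0.001, -0.001, -0.003]
```

View pics/l4.png

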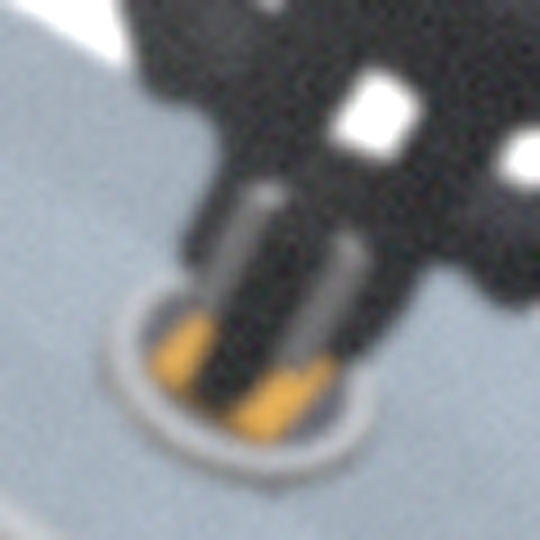

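The key is fully home: z 99.9 with the shoulder contact at 13 N. Next is the clockwise turn, keeping light downward pressure.

Call:
{"method": "carry_out", "body": {
  "commands": [
    [[-1,0,0,0,0,0,0.1],[-1,0,0,0,0,0,0.13],[-1,0,0,0.02,0,0,0.13],[-1,0,0,0.02,0,0,0.13],[-1,0,0,0.02,0,0,0.13],[-1,0,0,0.02,0,0,0.13]]
  ],
  "newtons": 100
}}

```text
t: 15.62
ee_pos: [481.6, 215.3, 100.2]
eef_rot: [[-0.754, 0.657, 0.0], [0.657, 0.754, -0.001], [-0.001, -0.001, -1.0]]
force: [-0.8, 0.3, 2.6]
opening: 8.6
```

```bash
python3 - <<'E'
from h import *
rows_to([481.3,214.6,99.8],82.5,7)
E
```

```text
now [481.6 215.3 100.2] yaw 138.95 t 15.625 F [-0.8  0.3  2.6] M [0.021 0.164 0.116]
[-0.004, -0.011, 0.006, -0.0, 0.0, 0.141]
[-0.005, -0.01, 0.006, -0.0, 0.0, 0.141]
[-0.007, -0.009, 0.006, -0.0, 0.0, 0.141]
[-0.008, -0.008, 0.006, -0.0, 0.0, 0.141]
[-0.009, -0.007, 0.006, -0.0, 0.0, 0.141]
[-0.01, -0.006, 0.006, -0.0, 0.0, 0.141]
[-0.011, -0.004, 0.006, -0.0, 0.0, 0.141]
```

Call:
{"method": "carry_out", "body": {
  "commands": [
    [[-1,0,0,0.04,0,0,0.14],[-1,0,0,0.04,0,0,0.14],[-1,0,0,0.04,0,0,0.14],[-1,0,0,0.04,0,0,0.14],[-1,0,0,0.04,0,0,0.14],[-1,0,0,0.04,0,0,0.14]]
  ]
}}

```text
t: 16.38
ee_pos: [481.7, 215.8, 100.2]
eef_rot: [[0.011, 1.0, 0.002], [1.0, -0.011, -0.002], [-0.002, 0.002, -1.0]]
force: [0.3, 0.1, 4.1]
opening: 8.9
```

```bash
python3 look.py l5;  python3 - <<'E'
from h import *
rows_to([481.3,214.6,99.8],82.5,1)
E
```

```text
now [481.7 215.8 100.2] yaw 89.63 t 16.475 F [-0.6 -0.5  4.4] M [-0.18   0.205  0.098]
[-0.194, -0.137, -3.983, -0.001, 0.003, -1.637]
now [481.7 215.8 100.2] yaw 89.63 t 16.475 F [-0.6 -0.5  4.4] M [-0.18   0.205  0.098]
[-0.123, -0.035, 0.037, 0.002, 0.003, 0.124]
```

View pics/l5.png

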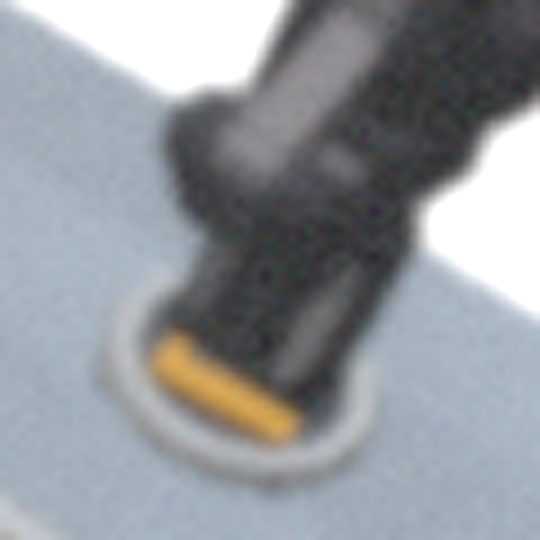

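Call:
{"method": "carry_out", "body": {
  "commands": [
    [[-1,0,0,0.04,0,0,0.07],[-1,0,0,0.05,0,0,0.07],[-1,0,0,0.05,0,0,0.01]]
  ]
}}

```text
t: 16.85
ee_pos: [481.7, 215.9, 100.1]
eef_rot: [[0.15, 0.989, 0.002], [0.989, -0.15, -0.004], [-0.003, 0.003, -1.0]]
force: [-1.9, -0.2, 7.6]
opening: 8.7
```

```bash
python3 look.py l6
```

```text
now [481.7 216.  100.1] yaw 81.4 t 16.95 F [-0.9 -1.2  6.5] M [-0.137  0.373  0.086]
[-0.229, -0.108, -3.987, -0.001, 0.005, -1.78]
```

View pics/l6.png

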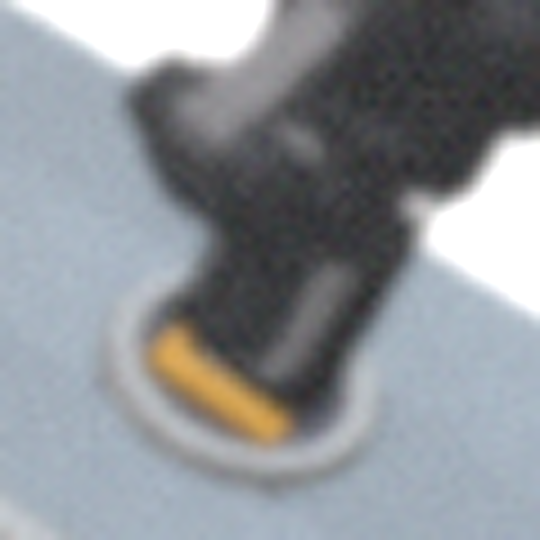

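```bash
cat > rect.py <<'E'
from h import *
from station import r
import sys
def plan(img):
    s=15; P=[[450,184],[510,184],[510,244],[450,244]]  # x,y
    src=proj("scene",[[a,b,76] for a,b in P]).astype(np.float32)
    # image: col = (y-184)*s flipped so that up=+x, left=+y
    dst=np.float32([[(244-b)*9,(510-a)*9] for a,b in P])
    return cv2.warpPerspective(img,cv2.getPerspectiveTransform(src,dst),(540,540),flags=cv2.INTER_CUBIC)
A=cv2.imread("pics/scene0.png").astype(np.float32)
B=np.mean([r.grab_frame("scene")["pixels"] for _ in range(3)],0).astype(np.float32)
o=[]
for n,i in (("start",A),("now",B)):
    q=np.clip(plan(i)*1.8,0,255).astype(np.uint8); o.append(cv2.resize(q,(400,400)))
    m=((q[...,2].astype(int)-q[...,0])>60).astype(np.uint8)
    # top (+x) edge of orange: first orange row per column
    cols=np.where(m.sum(0)>10)[0]; top=np.array([np.argmax(m[:,c]) for c in cols])
    for lo,hi in ((.2,.8),(.15,.7)):
        a,b=int(len(cols)*lo),int(len(cols)*hi)
        k=np.polyfit(cols[a:b],top[a:b],1); res=np.polyval(k,cols[a:b])-top[a:b]
        print(n,"edge angle (ccw seen from above, deg)",-np.degrees(np.arctan(k[0])),"rms",res.std(),"cols",cols[0],cols[-1])
cv2.imwrite(f"pics/{sys.argv[1]}.png",np.hstack(o))
s=r.observe();print(s["t"],s["force"],s["wrist_torque"],s["opening"])
E
python3 rect.py p1
```

```text
start edge angle (ccw seen from above, deg) 2.9945521545637437 rms 1.0143881221552706 cols 153 385
start edge angle (ccw seen from above, deg) 3.367305599609373 rms 0.966282473746988 cols 153 385
now edge angle (ccw seen from above, deg) 1.3270388926295968 rms 0.8607861398724175 cols 149 388
now edge angle (ccw seen from above, deg) 2.123855180605803 rms 0.785324620648079 cols 149 388
17.1 [-1.71  -0.33   6.869] [-0.147  0.419  0.077] 8.771642256663604
```

View pics/p1.png

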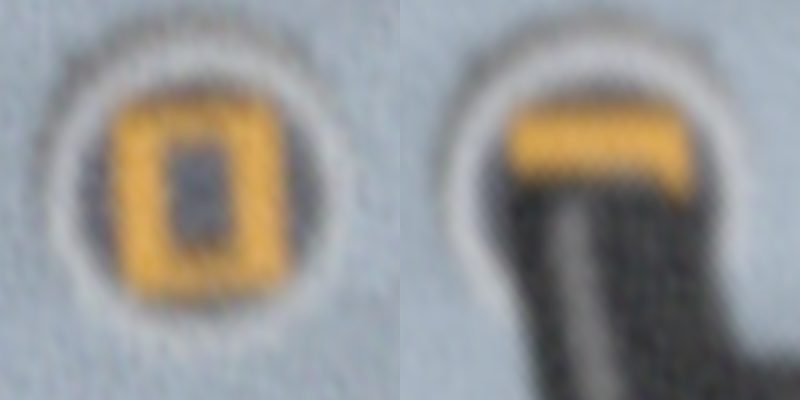

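Rectified into the plan view, the plug's edge has gone from +3.2° to about +1.7°, so the plug is at about 91.5°. I'll add a small margin, still well short of the 100° stop.

Call:
{"method": "carry_out", "body": {
  "commands": [
    [[-1,0,0,0.05,0,0,0.06],[-1,0,0,0.05,0,0,0.01]]
  ]
}}

```text
t: 17.35
ee_pos: [481.8, 216.0, 100.1]
eef_rot: [[0.214, 0.977, 0.002], [0.977, -0.214, -0.004], [-0.003, 0.003, -1.0]]
force: [-2.0, -0.7, 6.2]
opening: 8.9
```

```bash
python3 rect.py p2; python3 look.py l7
```

```text
start edge angle (ccw seen from above, deg) 2.9945521545637437 rms 1.0143881221552706 cols 153 385
start edge angle (ccw seen from above, deg) 3.367305599609373 rms 0.966282473746988 cols 153 385
now edge angle (ccw seen from above, deg) -2.1711359710967515 rms 1.3347571781408376 cols 154 391
now edge angle (ccw seen from above, deg) -1.0890177796277558 rms 1.0469532560687334 cols 154 391
17.5 [-0.499 -0.695  7.374] [-0.11   0.438  0.008] 8.847069688074942
now [481.7 216.  100.1] yaw 77.71 t 17.6 F [-1.  -0.7  7.6] M [-0.129  0.466  0.067]
[-0.241, -0.096, -3.988, -0.001, 0.005, -1.845]
```

View pics/p2.png

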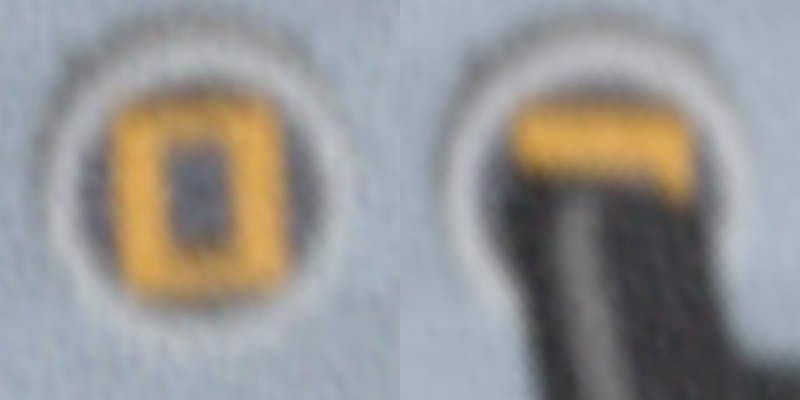

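The plug is at about 95°, the shoulder is seated with about 7 N on it, and the pose is stable. Handing in.

```bash
python3 -c "
from station import r
print(r.hand_in()); s=r.observe(); print(s['t'],s['ee_pos'],s['force'],s['wrist_torque'])"
```

```text
the job is handed in; nothing more can be done
None
the job is handed in; nothing more can be done
```

I drew the key from the block, rocked it past the upper disc (anticlockwise) and the lower disc (clockwise), and pressed it home. I then turned it clockwise and handed in while still gripping it at 100 N and holding it turned, at about 17.6 s.

- **Seating:** the shoulder met the lock's face at TCP z ≈ 100 mm, as predicted, and was still seated at the end with about 7 N downward. Contact on the way in never read above about 14 N.
- **Turn:** the rectified camera image put the plug at about 95°. The gripper had turned about 106°, and taking off the stated 0.13 rad of play gives about 98°. The two differ by about 3°, but both are past the quarter turn and short of the 100° stop.
- **Spring torque:** the last readings of the moment about the key's axis were 0.08, 0.01 and 0.07 N m. The low one looks like noise, because the plug did not move in the images.
- **Scene camera:** its readings were a few millimetres off the top camera's near the block. I relied on contact and on relative positions instead.
- **Bystanders:** the arm never went near the basket, cup or carton, but I took no final picture of them to confirm.

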